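Key in the beat tester and slide its walnut cover back onto the pins

ROBOT

A 6-joint arm with a two-finger parallel gripper is mounted at the origin on the work surface. World frame = base frame: x ahead of the robot, y to its left, z up, the work surface at z = 0. Lengths are in mm, angles in degrees, forces in N, time in s.
With the tool pointing down it reaches from about 300 to 850 mm from the base axis. Payload 4.2 kg.
Tool frame: the origin (TCP) lies midway between the tips of the shut fingers; the grasp point (between the pads) lies 19 mm behind it (env.grasp_offset is the distance from the TCP to the grasp point, in mm); z points along the fingers, y is the line along which they close (so a half turn about z gives the same grasp; the last joint's range is limited). The gripper opens to 91 mm and grips with 3 to 60 N. Pads are 32 mm wide; open, the fingers measure 118 mm over their backs; the gripper's body (76 mm by 178 mm) begins 60 mm behind the grasp point.
Start: joints at [-73.51, 18.312, 89.639, -0, 72.044, -1.146], TCP at [174.207, -547.992, 213.976] pointing down, gripper open.
Joint ranges: [-177.97, 177.97], [-48.28, 115.42], [12.27, 149.76], [-77.06, 257.06], [2.81, 150.46], [-146.56, 146.56]. Speed limits (degrees/s): [147.25, 147.25, 180, 180, 180, 180].

INTERFACE

Orientations are given as [roll, pitch, yaw] about the fixed x, y, z axes, in that order (R = Rz(yaw) Ry(pitch) Rx(roll)).
In Python, from workcell import env, optics gives the robot as it stands. The module is installed in compiled form; this text tells all that it offers.
- The arm moves only by the tool send_rows, never from a script. Its argument "targets" is a list that holds one entry, the list of rows, each a list of 7 numbers: the turn, a rotation vector about the world's x, y, z scaled (see below), then the shift along the world's x, y, z scaled (see below), then the closure, from -1 (fully open) to 1 (shut). In form: [[[rx, ry, rz, x, y, z, gripper], ...]]. A call has 1 to 12 rows; each row shifts and turns the commanded pose from where the row before left it; what a row does not reach is not made up. The controller multiplies each number of a shift by 0.2 m and each number of a turn by pi/2 rad. A row lasts 1/10 s, in which the tool goes at most 50 mm and 8.59 degrees, less where a joint would pass 70% of its speed; a pose out of reach is approached as far as the arm can. A call with a number of a shift or a turn outside -1 to 1 is refused whole. A call with a gripper value outside its range is refused whole. The fingers move at their own pace and stop on an object; "grip_force" is the grip in N (left out, the last holds). Time passes only in rows, so rows that do not move let the fingers close. It gives the time, the measured TCP pose, the force, the opening and the grip force at its end, in the units of the state.
- env.state(): the state, without advancing time (a new reading comes with each control period).
- optics.grab_frame(name): name is "side" or "top"; returns (picture, depth): 384x512x3 uint8, red, green, blue; 384x512 float32, mm along the optical axis (not along the pixel's ray), 0 where there is no reading.
- optics.camera_info(name): a dict with "camera_matrix" (3x3 intrinsics, pixels), "R" (3x3) and "t" (3): a world point X has camera coordinates R X + t. Camera axes: x right, y down, z forward; pixel columns grow to the right and rows downward; lengths in mm; the calibration is good to about 2 mm. A picture is of the moment at which its call begins. camera_info takes no time and is no camera call.
- env.job_done(): hands the job in; it is judged then, once.
Trained networks look in the newest picture that a camera, given by its name, has taken for a name from the list of things; names that differ only in an ending like _2 or _b are one class to them, and where a whole thing is asked for, a point or a joint stands for the part that bears it (a point fixed in the world has none). Each returns a list of dicts, best first, with "conf" (0 to 1); they miss things now and then, are a little off and sometimes report something else, mostly with a low value. They report only what shows in the picture. A call takes as long as a camera call. They do not tell look-alikes from the thing itself.
- optics.silhouettes(camera, name): "mask" (384x512 bool, what is visible of it) and "at" ([column, row] in pixels, amid what is visible of it).
- optics.place_of(camera, name): "at" ([column, row] in pixels: a listed point, or the origin of a listed thing).
The state is a dict: "time_s": time; "qpos": joint angles; "qvel": joint speeds; "effort": joint torques, N m; "ee_pos": TCP position; "ee_rot": TCP orientation; "force": force on the tool from outside, world axes, zero at the start; "torque": the same for the moment, N m; "gripper_width": finger opening in mm; "gripper_force": force on a finger pad.
Only numpy, scipy, OpenCV 4.12 (cv2) and the standard library are available. Lean on these libraries where they do the work, as an engineer would, in place of code of your own. Each camera call takes 0.05 s, during which the arm holds its last target. There are 200 camera calls.

TASK

Draw the walnut cover of the tortoiseshell beat tester back along its guides until all four keys are uncovered, then press the white, the yellow and the blue key fully, one at a time in that order, leaving the red key alone. Then slide the cover the other way until it has dropped over its four brass pins and lies flat and fully home, without lifting it out of its guides, and leave the loose things lying about on the desk where they are.

Things in the scene. Friction and masses are not known exactly. Their poses are not given: they have to be found in the camera images.
- case: Fixed beat tester in a mottled amber tortoiseshell case. Origin: underside, below the centre of the key bay; z up; y is the cover's sliding direction. The cover's channel (y -61.5 to 188.5 mm, x +-56.5) lies between guide and end walls 6 mm thick, tops at z 62 mm. From y -61.5 to 61.5 is the key bay, from 61.5 to 188.5 the ledge. Beside it, x 62.5 to 110.5, a meter console 52 mm high.
- seat_centre (a point): Centre of the key bay at seat height, 50 mm above the case's underside; axes as the case. The seat is a flat rim round a well (x +-36.5, y +-43.5 mm) that holds four keys. Four round-topped brass pins, 6 mm across, 5.5 mm high, stand on it at (x,y) = (+-45, 0) and (+-28, -48) mm. The end wall is at y -61.5 mm.
- ledge_centre (a point): Centre of the parking ledge, a flat surface 113 x 127 mm, 56 mm above the case's underside, level with the pin tops (6 mm above the seat); at case (0, 125) mm. Its edge, a 6 mm step down to the seat, is at case y 61.5 mm.
- cover: Loose walnut plate, 110 (x) by 120 (y) by 8 mm, 0.11 to 0.22 kg, axes as the case. Origin: centre of underside. 10 x 13 mm slots match the pins. It starts half open over two keys. Pushed to -y it slides on ledge and pin tops to the end wall, then drops over the pins; origin then within 2 mm of seat_centre. Keys are clear when its origin is at case y above 95 mm (limit 128).
- cover_knob (a point): Centre of the top of the cover's brass knob, a cylinder 20 mm across standing 24 mm above the plate's top face, at (0, 32) mm in the cover's frame; this point is 32 mm above the cover's origin.
- white_key_top (a point): Centre of the top of the round white spring key, 20 mm across; unpressed it is 46 mm above the case's underside. The four keys stand in the well at (x,y) = (+-18, +-20) mm of the case, in any arrangement of colours.
- white_key (a joint): How far the white key is pressed, in m: 0 is up, 0.006 fully down; it springs back. Pressed counts from 0.004; about 5 N holds it fully down.
- yellow_key_top (a point): Centre of the top of the round yellow spring key, 20 mm across; unpressed it is 46 mm above the case's underside. The four keys stand in the well at (x,y) = (+-18, +-20) mm of the case, in any arrangement of colours.
- yellow_key (a joint): How far the yellow key is pressed, in m: 0 is up, 0.006 fully down; it springs back. Pressed counts from 0.004; about 5 N holds it fully down.
- blue_key_top (a point): Centre of the top of the round blue spring key, 20 mm across; unpressed it is 46 mm above the case's underside. The four keys stand in the well at (x,y) = (+-18, +-20) mm of the case, in any arrangement of colours.
- blue_key (a joint): How far the blue key is pressed, in m: 0 is up, 0.006 fully down; it springs back. Pressed counts from 0.004; about 5 N holds it fully down.
- red_key_top (a point): Centre of the top of the round red spring key, 20 mm across; unpressed it is 46 mm above the case's underside. The four keys stand in the well at (x,y) = (+-18, +-20) mm of the case, in any arrangement of colours.
- red_key (a joint): How far the red key is pressed, in m: 0 is up, 0.006 fully down; it springs back. Pressed counts from 0.004; about 5 N holds it fully down.
- ratchet_wheel: Bystander: loose brass ratchet wheel, 60 mm across the teeth, 12 mm high, flat on the desk beside the case. Origin: centre of underside.
- nickel_weight: Bystander: loose nickel sliding weight, 16 x 30 x 28 mm, standing on the desk beside the case. Origin: centre of underside.
- screwdriver: Bystander: loose screwdriver, 160 mm long, lying on the desk.
- screw_jar: Bystander: small amber jar, 48 mm across, 60 mm high. Origin: centre of underside.
- loupe: Bystander: small black eyeglass loupe, 32 mm across, 30 mm high. Origin: centre of underside.
Things that resemble listed ones, but are neither listed nor needed, are in the scene too. What is shaped like the cover but grey or turquoise is not meant.

How it is judged (in metres and radians):
On the way, in this order (a step that is already met when the one before it is completed fails the run):
1. the cover is drawn back until all four keys are uncovered (y of cover in the frame of case above 0.092 m), for 0.2 s.
2. the white key is pressed, no other with it (value of joint white_key above 0.004 m and value of joint each of yellow_key, blue_key, red_key below 0.002 m), for 0.05 s.
3. then the yellow key, no other with it (value of joint yellow_key above 0.004 m and value of joint each of white_key, blue_key, red_key below 0.002 m), for 0.05 s.
4. then the blue key, no other with it (value of joint blue_key above 0.004 m and value of joint each of white_key, yellow_key, red_key below 0.002 m), for 0.05 s.
At the end, for the whole second after the job is handed in: The cover rests flat over all four pins: origin within 4 mm of the bay centre in the case's x and y, at most 52 mm above the case's underside (seated: 50), tilt under 0.025 rad, at rest; all keys up (under 2 mm); the five loose bystanders within 20 mm of their starts (x of cover in the frame of case between -0.004 and 0.004 m and y of cover in the frame of case between -0.004 and 0.004 m and z of cover in the frame of case below 0.052 m and angle between cover's own z axis and vertical below 0.025 rad and linear speed of cover below 0.01 m/s and value of joint each of white_key, yellow_key, blue_key, red_key below 0.002 m and distance of each of ratchet_wheel, nickel_weight, screwdriver, screw_jar, loupe from where it was at the start of the episode below 0.02 m); the robot touches nothing.
It fails at once if the red key is pressed (3 mm or more) (value of joint red_key above 0.003 m).
It fails at once if two keys are pressed at once (both 3 mm or more) (value of joint each of white_key, yellow_key above 0.003 m or value of joint each of white_key, blue_key above 0.003 m or value of joint each of white_key, red_key above 0.003 m or value of joint each of yellow_key, blue_key above 0.003 m or value of joint each of yellow_key, red_key above 0.003 m or value of joint each of blue_key, red_key above 0.003 m).
It fails at once if the cover is lifted out of its guides (origin more than 80 mm above the case's underside) (z of cover in the frame of case above 0.08 m).
It fails at once if a loose bystander is moved by more than 20 mm (distance of any of ratchet_wheel, nickel_weight, screwdriver, screw_jar, loupe from where it was at the start of the episode above 0.02 m).
It also fails if it takes over 54 s, if anything falls off the work surface, if the arm or the gripper's body presses on something with over 40 N, if the wrist force passes 120 N, or if a joint passes its speed limit or range.

## Working session

There is one attempt and no reset: what is moved stays moved. The work goes in short steps, Python scripts to look and compute and a tool call to move; the robot and the scene stay as the last step left them, time stands still between calls to the robot, and variables do not carry over. Pictures are saved under pics/ and viewed, at most 10 in all, crops included, and the job is handed in when it is done.

Besides the shell and the picture viewer there is one more tool, called after "Request:" by a JSON object that holds its "method" and its "body". send_rows: Moves the arm, as the interface text tells. Its arguments: {"type":"object","properties":{"targets":{"type":"array"},"grip_force":{"type":"number"}},"required":["targets"]}

```bash
mkdir -p pics
cat > h.py <<'E'
import numpy as np,cv2
from workcell import env,optics
def world(cam,px,z=None,depth=None):
    i=optics.camera_info(cam);K=np.array(i["camera_matrix"]);R=np.array(i["R"]);t=np.array(i["t"]).ravel()
    r=np.linalg.inv(K)@np.array([px[0],px[1],1.])
    if depth is not None: return R.T@(r*depth-t)
    c=-R.T@t;d=R.T@r
    return c+d*(z-c[2])/d[2]
def proj(cam,X):
    i=optics.camera_info(cam);p=np.array(i["camera_matrix"])@(np.array(i["R"])@np.array(X,float)+np.array(i["t"]).ravel());return p[:2]/p[2]
E
python3 - <<'E'
from h import *
s=env.state();print(s["time_s"],s["ee_pos"],s["ee_rot"],s["gripper_width"])
for c in("top","side"):
    im,d=optics.grab_frame(c);cv2.imwrite(f"pics/{c}0.png",im[...,::-1]);np.save(f"{c}0.npy",d)
    for n in("case","cover","cover_knob","seat_centre","ledge_centre","white_key_top","yellow_key_top","blue_key_top","red_key_top"):
        for o in optics.place_of(c,n)[:3]:
            u,v=np.round(o["at"]).astype(int);dd=d[v,u] if 0<=v<384 and 0<=u<512 else 0
            print(c,n,round(o["conf"],2),np.round(o["at"],1),np.round(world(c,o["at"],depth=dd),0) if dd else None)
E
```

```text
0.0 [ 174.03979355 -547.49315169  213.13376758] [-1.79899357e+02 -7.39120755e-04  1.76348176e+01] 91.4753303985977
top case 0.76 [282.6 159.9] [ 591. -158.   36.]
top cover 0.83 [310.9 228.4] [ 383. -242.   10.]
top cover 0.73 [124.4 174.6] [551. 319.  53.]
top cover 0.6 [182.  159.4] [603. 153.   8.]
top cover_knob 0.84 [308.  234.8] [ 363. -231.   28.]
top cover_knob 0.72 [196.9 244.8] [338. 107.   8.]
top cover_knob 0.71 [173.6 152.6] [624. 179.  11.]
top seat_centre 0.84 [283.  156.2] [ 598. -158.   63.]
top ledge_centre 0.88 [245.2 139.6] [650. -46.  61.]
top ledge_centre 0.44 [283.4 159.3] [ 593. -161.   37.]
top white_key_top 0.57 [293.5 161.8] [ 585. -192.   35.]
top yellow_key_top 0.55 [284.5 159.3] [ 595. -165.   26.]
top blue_key_top 0.27 [240.3 192.8] [495. -28.   8.]
top blue_key_top 0.24 [268.7 197.2] [ 479. -114.   28.]
top red_key_top 0.67 [123.9 176.4] [546. 322.  47.]
top red_key_top 0.38 [295.7 154. ] [ 607. -198.   47.]
side case 0.89 [250.3 174.8] [ 562. -110.   63.]
side case 0.48 [225.1 166.3] [631. -74.  86.]
side cover 0.82 [317.5 190.2] [ 389. -226.    8.]
side cover 0.81 [270.2 254.8] [352.  70.  10.]
side cover 0.75 [185.  235.4] [584. 160.  12.]
side cover_knob 0.85 [173.3 223.6] [624. 162.  37.]
side cover_knob 0.77 [224.6 163.8] [638. -80.  89.]
side cover_knob 0.58 [322.2 189.3] [ 380. -241.    5.]
side seat_centre 0.9 [253.2 160.7] [ 612. -187.   44.]
side seat_centre 0.57 [292.9 134.3] [ 617. -423.   11.]
side ledge_centre 0.88 [219.5 176.2] [631. -46.  65.]
side white_key_top 0.65 [249.1 213. ] [499. -22.   6.]
side white_key_top 0.57 [258.8 164.5] [ 583. -180.   47.]
side yellow_key_top 0.35 [249.4 211.6] [500. -26.   8.]
side blue_key_top 0.71 [249.1 211.6] [501. -25.   8.]
side blue_key_top 0.5 [257.7 162.6] [ 597. -191.   41.]
side red_key_top 0.52 [256.8 161.9] [ 601. -191.   42.]
```

View pics/top0.png

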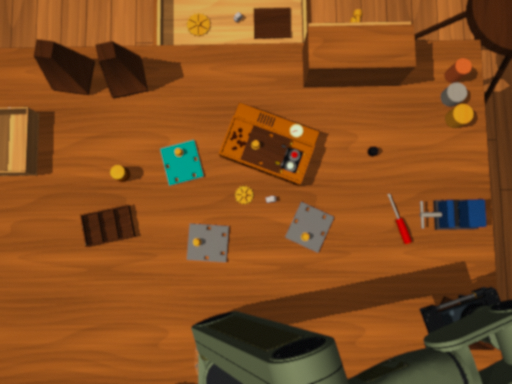

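View pics/side0.png

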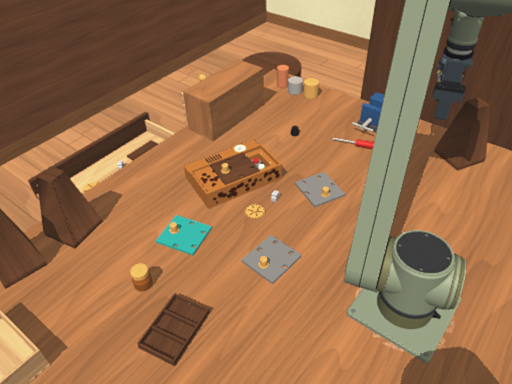

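Top view: the tortoiseshell case is at about (270,145), with the walnut cover and its knob at (256,144) and the keys at about (292,158). Look-alikes are the turquoise plate (181,162) and the grey plates (208,243) and (310,228). I choose the walnut one inside the case and will check it in a crop.

```bash
cat > /dev/null
python3 - <<'E'
from h import *
im=cv2.imread("pics/top0.png");d=np.load("top0.npy")
cv2.imwrite("pics/crop0.png",cv2.resize(im[98:192,214:330],None,fx=6,fy=6,interpolation=cv2.INTER_CUBIC))
# top-down height map of region
vs,us=np.mgrid[95:195,210:335]
P=np.array([world("top",(u,v),depth=d[v,u]) for u,v in zip(us.ravel(),vs.ravel())])
np.save("P.npy",P)
h=P[(P[:,2]>25)&(P[:,2]<75)]
print(len(h)); r=cv2.minAreaRect(h[:,:2].astype(np.float32));print(r,cv2.boxPoints(r))
for lo in range(-5,110,5): print(lo,((P[:,2]>=lo)&(P[:,2]<lo+5)).sum(),end='; ')
print(optics.camera_info("top"))
k=P[(P[:,2]>80)];print(k)
E
```

```text
Traceback (most recent call last):
  File "h.py", line 4, in world
    i=optics.camera_info(cam);K=np.array(i["camera_matrix"]);R=np.array(i["R"]);t=np.array(i["t"]).ravel()
ValueError: time passes only in moves, steps and waits
```

View pics/crop0.png

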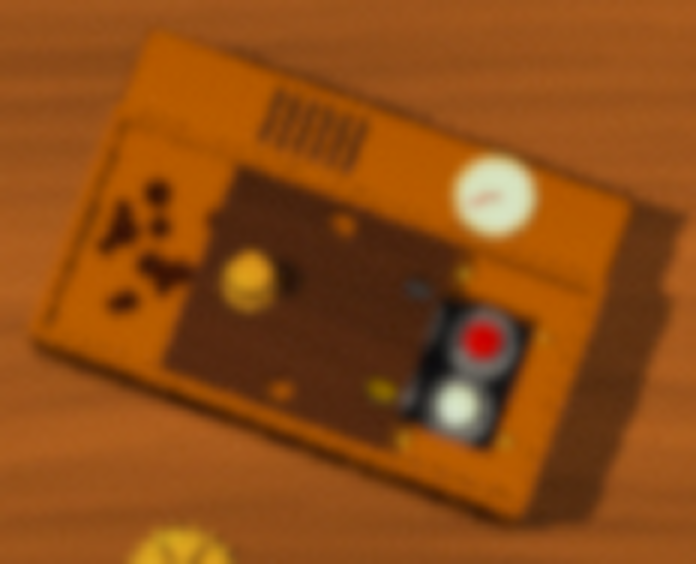

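The crop shows the walnut cover in the case: knob at (255.7,144.3), red key at (294.5,154.7), white key at (290.2,166), and the pins round the well. I now fit the case pose.

Request:
{"method": "send_rows", "body": {"targets": [[[0,0,0.0474,0.17,0.175,0,-1],[0,0,0.0474,0.17,0.175,0,-1],[0,0,0.0474,0.17,0.175,0,-1],[0,0,0.0474,0.17,0.175,0,-1],[0,0,0.0474,0.17,0.175,0,-1],[0,0,0.0474,0.17,0.175,0,-1],[0,0,0.0474,0.17,0.175,0,-1],[0,0,0.0474,0.17,0.175,0,-1],[0,0,0.0474,0.17,0.175,0,-1],[0,0,0.0474,0.17,0.175,0,-1],[0,0,0.0474,0.17,0.175,0,-1],[0,0,0.0474,0.17,0.175,0,-1]]], "grip_force": 15}}

```text
time_s: 2.2
ee_pos: [583.4, -126.3, 214.1]
ee_rot: [180.0, 0.0, 69.0]
force: [0.8, -0.4, -0.5]
gripper_width: 91.1
gripper_force: 0.0
```

Request:
{"method": "send_rows", "body": {"targets": [[[0,0,0,0.115,0.12,0,-1],[0,0,0,0.115,0.126,-0.1,-1],[0,0,0,0,0,-0.2,-1],[0,0,0,0,0,-0.2,-1],[0,0,0,0,0,-0.15,-1],[0,0,0,0,0,-0.075,-1],[0,0,0,0,0,0,1],[0,0,0,0,0,0,1],[0,0,0,0,0,0,1],[0,0,0,0,0,0,1],[0,0,0,0,0,0,1]]]}}

```text
time_s: 3.3
ee_pos: [628.5, -78.9, 69.7]
ee_rot: [179.9, -0.0, 68.8]
force: [-0.2, -0.2, 0.3]
gripper_width: 54.2
gripper_force: 0.0
```

Request:
{"method": "send_rows", "body": {"targets": [[[0,0,0,0,0,0,1],[0,0,0,0,0,0,1],[0,0,0,0,0,0,1],[0,0,0,0,0,0,1],[0,0,0,0,0,0,1],[0,0,0,0,0,0,1]]]}}

```text
time_s: 3.9
ee_pos: [630.4, -79.9, 69.7]
ee_rot: [179.7, -0.0, 68.8]
force: [4.4, -3.5, -0.6]
gripper_width: 19.5
gripper_force: 15.0
```

Request:
{"method": "send_rows", "body": {"targets": [[[0,0,0,0.015,0.038,0,1],[0,0,0,0.015,0.038,0,1],[0,0,0,0.015,0.038,0,1],[0,0,0,0.015,0.038,0,1],[0,0,0,0.015,0.038,0,1],[0,0,0,0.015,0.038,0,1],[0,0,0,0,0,0,1],[0,0,0,0,0,0,1],[0,0,0,0,0,0,1]]]}}

```text
time_s: 4.8
ee_pos: [648.5, -34.8, 69.7]
ee_rot: [179.7, 0.0, 68.9]
force: [4.8, -5.2, -0.2]
gripper_width: 19.4
gripper_force: 15.0
```

Request:
{"method": "send_rows", "body": {"targets": [[[0,0,0,0,0,0,-1],[0,0,0,0,0,0,-1],[0,0,0,0,0,0,-0.3],[0,0,0,0,0,0.15,-0.3],[0,0,0,0,0,0.2,-0.3],[0,0,0,0,0.1,0.2,1],[0,0,0,-0.1,0.2,0.1,1],[0,0,0,-0.15,0.2,0,1],[0,0,0,0,0,0,1]]]}}

```text
time_s: 5.7
ee_pos: [592.6, 71.1, 200.0]
ee_rot: [-179.8, -0.1, 69.1]
force: [0.5, 0.4, 0.1]
gripper_width: 30.0
gripper_force: 0.0
```

Run:
```python
from h import *
im,d=optics.grab_frame("top");cv2.imwrite("pics/top1.png",im[...,::-1]);np.save("top1.npy",d)
print(env.state()["gripper_width"],env.state()["ee_pos"])
cv2.imwrite("pics/crop1.png",cv2.resize(im[98:192,214:330,::-1],None,fx=6,fy=6,interpolation=cv2.INTER_CUBIC))
```

```text
26.200928839627974 [594.28518345  69.05460375 199.5439015 ]
```

View pics/crop1.png

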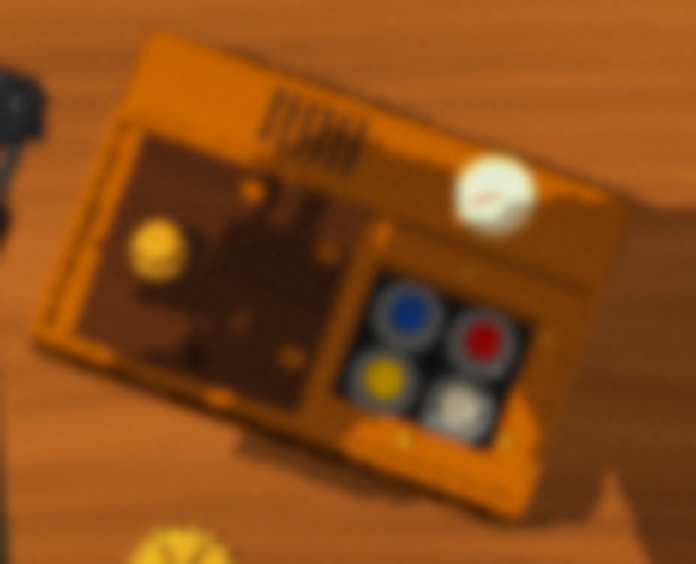

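The cover is drawn back, with its knob at crop (157,250). All four keys are clear: blue (409,315), red (483,342), yellow (384,380) and white (457,408).

Run:
```python
from h import *
f=lambda c:(214+(c[0]+.5)/6-.5,98+(c[1]+.5)/6-.5)
im=cv2.imread("pics/top1.png")
hsv=cv2.cvtColor(cv2.resize(im[98:192,214:330],None,fx=6,fy=6,interpolation=cv2.INTER_CUBIC),cv2.COLOR_BGR2HSV)
k=[(409,315),(483,342),(384,380),(457,408)];m=[(18,20),(18,-20),(-18,20),(-18,-20)]
B=[world("top",f(c),46)[:2] for c in k];R,t,th,res=rigid(m,B)
print(t,th);print(np.array(B).round(1),res.round(1))
print("model keys",(np.array(m)@R.T+t).round(1))
w=world("top",f((157,250)),88)[:2];print("knob",w,R.T@(w-t))
A=np.radians(-21.16);print("keys yaw -21.16",[(t+np.array([[np.cos(A),-np.sin(A)],[np.sin(A),np.cos(A)]])@q).round(1) for q in np.array(m)])
```

```text
[ 595.80748562 -167.60688695] -21.900558879395234
[[ 619.6 -155.9]
 [ 605.2 -192.8]
 [ 586.6 -142.7]
 [ 571.8 -179. ]] [[-0.4 -0.1]
 [ 0.2  0. ]
 [ 0.  -0.3]
 [ 0.2  0.4]]
model keys [[ 620.  -155.8]
 [ 605.  -192.9]
 [ 586.6 -142.3]
 [ 571.6 -179.4]]
knob [645.54089339 -30.61231493] [ -4.95426368 145.65843568]
keys yaw -21.16 [array([ 619.8, -155.5]), array([ 605.4, -192.8]), array([ 586.2, -142.5]), array([ 571.8, -179.8])]
```

Request:
{"method": "send_rows", "body": {"targets": [[[0,0,0,-0.0187,-0.207,0,1],[0,0,0,-0.0187,-0.207,0,1],[0,0,0,-0.0187,-0.207,0,1],[0,0,0,-0.0187,-0.207,0,1],[0,0,0,-0.0187,-0.207,-0.1,1],[0,0,0,-0.0187,-0.207,-0.2,1],[0,0,0,0,0,-0.2,1],[0,0,0,0,0,-0.1,1],[0,0,0,0,0,0,1],[0,0,0,0,0,0,1]]]}}

```text
time_s: 6.75
ee_pos: [574.6, -176.7, 84.4]
ee_rot: [-180.0, 0.0, 68.8]
force: [0.3, 0.0, -0.2]
gripper_width: 0.6
gripper_force: 0.0
```

Request:
{"method": "send_rows", "body": {"targets": [[[0,0,0,-0.01,-0.02,-0.1,1],[0,0,0,0,0,-0.075,1],[0,0,0,0,0,-0.025,1],[0,0,0,0,0,-0.02,1],[0,0,0,0,0,-0.005,1],[0,0,0,0,0,0,1]]]}}

```text
time_s: 7.35
ee_pos: [572.7, -180.2, 40.6]
ee_rot: [179.9, 0.0, 68.8]
force: [-3.5, -0.7, 4.4]
gripper_width: 0.5
gripper_force: 2.3
```

Request:
{"method": "send_rows", "body": {"targets": [[[0,0,0,0,0,-0.006,1],[0,0,0,0,0,-0.004,1],[0,0,0,0,0,0,1]]]}}

```text
time_s: 7.65
ee_pos: [572.7, -180.2, 40.1]
ee_rot: [179.9, -0.0, 68.8]
force: [-4.8, 1.4, 14.6]
gripper_width: 0.6
gripper_force: 7.5
```

Request:
{"method": "send_rows", "body": {"targets": [[[0,0,0,0,0,0.05,1],[0,0,0,0,0,0.075,1],[0,0,0,0.037,0.093,0,1],[0,0,0,0.037,0.093,0,1],[0,0,0,0,0,0,1],[0,0,0,0,0,0,1]]]}}

```text
time_s: 8.25
ee_pos: [587.5, -142.8, 62.5]
ee_rot: [179.9, 0.0, 68.9]
force: [0.1, 0.3, 0.7]
gripper_width: 0.5
gripper_force: 0.0
```

Down by 24 mm on yellow.

Request:
{"method": "send_rows", "body": {"targets": [[[0,0,0,0,0,-0.06,1],[0,0,0,0,0,-0.03,1],[0,0,0,0,0,-0.02,1],[0,0,0,0,0,-0.012,1],[0,0,0,0,0,0,1],[0,0,0,0,0,0,1]]]}}

```text
time_s: 8.85
ee_pos: [586.7, -143.5, 40.1]
ee_rot: [180.0, 0.0, 68.8]
force: [-5.5, 0.2, 15.7]
gripper_width: 0.5
gripper_force: 8.1
```

Request:
{"method": "send_rows", "body": {"targets": [[[0,0,0,0,0,0.05,1],[0,0,0,0,0,0.072,1],[0,0,0,0.083,-0.033,0,1],[0,0,0,0.083,-0.033,0,1],[0,0,0,0,0,0,1],[0,0,0,0,0,0,1],[0,0,0,0,0,-0.06,1],[0,0,0,0,0,-0.03,1],[0,0,0,0,0,-0.02,1],[0,0,0,0,0,-0.012,1],[0,0,0,0,0,0,1],[0,0,0,0,0,0,1]]]}}

```text
time_s: 10.05
ee_pos: [619.1, -155.8, 40.1]
ee_rot: [-179.9, 0.0, 68.8]
force: [-6.0, 1.4, 16.3]
gripper_width: 0.6
gripper_force: 7.7
```

Request:
{"method": "send_rows", "body": {"targets": [[[0,0,0,0,0,0.1,1],[0,0,0,0,0,0.2,0],[0,0,0,0,0,0.2,-0.3],[0,0,0,0.047,0.203,0,-0.3],[0,0,0,0.047,0.203,0,-0.3],[0,0,0,0.047,0.203,0,-0.3],[0,0,0,0,0,0,-0.3],[0,0,0,0,0,0,-0.3]]]}}

```text
time_s: 10.85
ee_pos: [648.0, -33.4, 137.2]
ee_rot: [-179.9, 0.1, 69.0]
force: [-0.2, 0.6, -0.1]
gripper_width: 53.7
gripper_force: 0.0
```

Request:
{"method": "send_rows", "body": {"targets": [[[0,0,0,0,0,-0.2,-0.3],[0,0,0,0,0,-0.1,-0.3],[0,0,0,0,0,-0.035,-0.3],[0,0,0,0,0,0,1],[0,0,0,0,0,0,1],[0,0,0,0,0,0,1],[0,0,0,0,0,0,1],[0,0,0,0,0,0,1],[0,0,0,0,0,0,1]]], "grip_force": 10}}

```text
time_s: 11.75
ee_pos: [649.0, -34.4, 71.6]
ee_rot: [179.9, -0.0, 68.8]
force: [0.8, -0.7, 1.6]
gripper_width: 19.5
gripper_force: 10.0
```

Request:
{"method": "send_rows", "body": {"targets": [[[0,0,0,-0.02,-0.049,0,1],[0,0,0,-0.037,-0.093,0,1],[0,0,0,-0.037,-0.093,0,1],[0,0,0,-0.037,-0.093,0,1],[0,0,0,-0.037,-0.093,0,1],[0,0,0,-0.02,-0.05,0,1],[0,0,0,0,0,0,1],[0,0,0,0,0,0,1]]]}}

```text
time_s: 12.55
ee_pos: [610.9, -130.6, 71.5]
ee_rot: [179.9, 0.2, 68.9]
force: [0.4, -6.3, 4.5]
gripper_width: 19.2
gripper_force: 10.0
```

Request:
{"method": "send_rows", "body": {"targets": [[[0,0,0,-0.0037,-0.0093,0,1],[0,0,0,-0.0037,-0.0093,0,1],[0,0,0,-0.0037,-0.0093,0,1],[0,0,0,-0.0037,-0.0093,0,1],[0,0,0,0,0,0,1]]]}}

```text
time_s: 13.05
ee_pos: [609.0, -134.4, 71.4]
ee_rot: [179.9, -0.1, 68.8]
force: [2.3, 2.2, 4.9]
gripper_width: 19.5
gripper_force: 10.0
```

Request:
{"method": "send_rows", "body": {"targets": [[[0,0,0,-0.0037,-0.0093,0,1],[0,0,0,-0.0037,-0.0093,0,1],[0,0,0,-0.0037,-0.0093,0,1],[0,0,0,0,0,0,1],[0,0,0,0,0,0,1]]]}}

```text
time_s: 13.55
ee_pos: [606.2, -141.5, 70.3]
ee_rot: [180.0, -0.0, 68.8]
force: [4.5, 0.1, -1.4]
gripper_width: 19.8
gripper_force: 10.0
```

Request:
{"method": "send_rows", "body": {"targets": [[[0,0,0,0,0,0,-0.3],[0,0,0,0,0,0,-0.3],[0,0,0,0,0,0,-0.3],[0,0,0,0,0,0.15,-0.3],[0,0,0,0,0,0.2,-0.3],[0,0,0,0,0.2,0.2,1],[0,0,0,0,0.24,0,1],[0,0,0,0,0.24,0,1],[0,0,0,0,0.24,0,1],[0,0,0,0,0.1,0,1],[0,0,0,0,0,0,1]]]}}

```text
time_s: 14.65
ee_pos: [604.7, 60.5, 175.8]
ee_rot: [-179.9, 0.0, 69.1]
force: [0.2, -1.0, 0.7]
gripper_width: 14.3
gripper_force: 0.0
```

Run:
```python
from h import *
im,d=optics.grab_frame("top");cv2.imwrite("pics/top2.png",im[...,::-1]);d0=np.load("top0.npy")
cv2.imwrite("pics/crop2.png",cv2.resize(im[98:192,214:330,::-1],None,fx=6,fy=6,interpolation=cv2.INTER_CUBIC))
vs,us=np.mgrid[95:195,210:335]
P=np.array([world("top",(u,v),depth=d[v,u]) for u,v in zip(us.ravel(),vs.ravel())])
A=np.radians(-21.5);R=np.array([[np.cos(A),-np.sin(A)],[np.sin(A),np.cos(A)]]);C=(P[:,:2]-[595.8,-167.6])@R
for n,x0,x1,y0,y1 in(("ledge",-45,45,80,170),("console",70,105,0,180),("cov-y",-45,45,-50,-30),("cov+y",-50,-20,30,50),("cov+y2",20,50,30,50),("cov-x",-50,-25,-40,40),("cov+x",25,50,-40,40)):
    m=(C[:,0]>x0)&(C[:,0]<x1)&(C[:,1]>y0)&(C[:,1]<y1);print(n,m.sum(),np.median(P[m,2]))
```

```text
ledge 900 57.47513545501327
console 668 53.27943162952924
cov-y 199 59.05166305244815
cov+y 66 58.58392884556464
cov+y2 65 59.46181225351021
cov-x 218 59.014125620871596
cov+x 214 59.052877690498676
```

View pics/crop2.png

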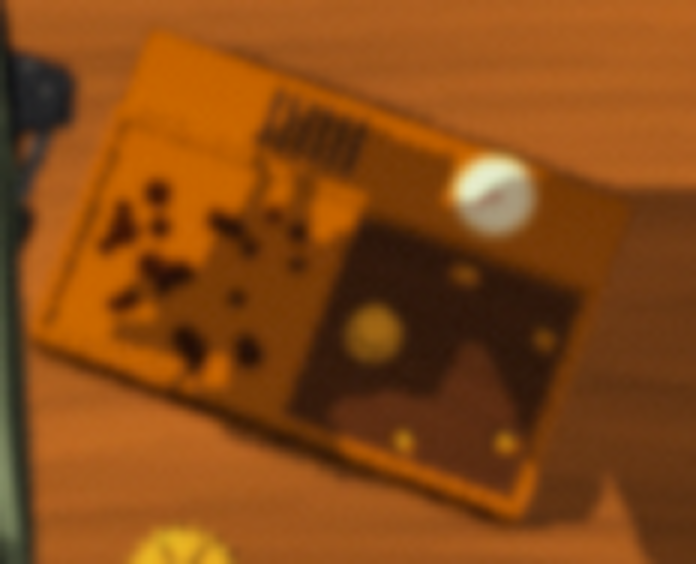

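The cover lies flat at the seated height: its top face reads 59.0 mm with the usual 1.3 mm camera offset, against an expected 58 mm. The pins show in all four slots, so I'm handing in.

```bash
python3 -c "
from workcell import env
print(env.job_done())"
```

```text
the job is handed in; nothing more can be done
None
```

I drew the cover back, pressed white, yellow and blue fully in that order without going to the red key, then slid the cover home flat over its four pins and handed the job in at about 15 s; no verdict was returned.

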